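Turn the half-stained walnut arm on its pin stand

TASK

Two half-stained wooden arms lie on pin stands in the finishing shop; on one stand the dark, stained end still sticks out over the rubber rest while the pale bare end sits on the pin. Lift that arm off its pin, turn it end for end and refit it fully home on the same pin by the hole in its dark end, so that its bare end lies on the rubber rest ready for the brush. Leave the other arm, which is already the right way round, where it is.

Things in the scene. Friction and masses are not known exactly. Their poses are not given: they have to be found in the camera images.
- swing_arm: The arm to turn: flat wooden bar 200 x 40 x 18 thick (mm), 70-140 g, one half dark, the other pale bare wood. A 24 mm through hole in each half, 25 from the end. Origin: centre of the hole in the DARK half, mid-thickness; x along the bar to the bare hole, y across, z up. Best grip: mid-bar (75 along x) across its 40 mm width. At the start the bare hole is on the pin, the dark half over the rest.
- swing_arm_bare_hole (a point): Centre of the hole in the PALE half of the arm to turn, at mid-thickness, 150 mm along x from the arm's origin.
- stand: Its stand, fixed: green board 18 thick, x -50 to 200, 90 wide (mm). Origin: on the bench, on the pin's axis; x from pin to rest, z up. Dark 38 mm collar, top z 40; steel pin 12 in diameter, straight to z 66, tapered to its tip at z 76. Black rubber rest 24 x 70 (y), centred at x 150, top z 40. An arm fully home lies level on both, mid-thickness at z 49, with open space under mid-bar down to z 18.
- ready_arm: The other arm, identical, on an identical second stand, already with its dark end on the pin and its bare end over the rest. To be left alone. Its origin is the middle of the bar, mid-thickness; x points to its bare end, z up.
There are look-alikes about, which are no part of the job. What is shaped like the swing_arm but orange or turquoise is not meant.

How it is judged:
On the way:
1. the arm is lifted off the pin (z of swing_arm_bare_hole in the frame of stand above 0.076 m), for 0.1 s.
At the end, for the whole second after the job is handed in: The dark hole is on the pin of its own stand (within 10 mm), the arm fully home (holes within 5 mm of resting height), its bare hole within 35 mm sideways of the middle of the rubber rest, the arm at rest; the middle of the other arm has not moved over 20 mm (horizontal distance between swing_arm and stand below 0.01 m and z of swing_arm in the frame of stand between 0.044 and 0.054 m and z of swing_arm_bare_hole in the frame of stand between 0.044 and 0.054 m and x of swing_arm_bare_hole in the frame of stand above 0.13 m and y of swing_arm_bare_hole in the frame of stand between -0.035 and 0.035 m and linear speed of swing_arm below 0.02 m/s and distance of ready_arm from where it was at the start of the episode below 0.02 m); the robot touches nothing.
It fails at once if the other arm is shifted or lifted by more than 20 mm (distance of ready_arm from where it was at the start of the episode above 0.02 m).
It also fails if it takes over 45 s, if anything falls off the work surface, if the arm or the gripper's body presses on something with over 40 N, if the wrist force passes 120 N, or if a joint passes its speed limit or range.

ROBOT

A 6-joint arm with a two-finger parallel gripper is mounted at the origin on the work surface. World frame = base frame: x ahead of the robot, y to its left, z up, the work surface at z = 0. Lengths are in m, angles in rad, forces in N, time in s.
With the tool pointing down it reaches from about 0.325 to 0.85 m from the base axis. Payload 15.5 kg.
Tool frame: the origin (TCP) lies midway between the tips of the shut fingers; the grasp point (between the pads) lies 19 mm behind it; z points along the fingers, y is the direction in which the jaws open and shut (so a half turn about z gives the same grasp; the last joint's range is limited). The gripper opens to 91 mm and grips with 3 to 60 N. Pads are 32 mm wide; open, the fingers measure 118 mm over their backs; the gripper's body (76 mm by 178 mm) begins 60 mm behind the grasp point.
Start: joints at [-1.357, 0.494, 1.345, -0, 1.302, -0.096], TCP at [0.19, -0.595, 0.214] pointing down, gripper open.
Joint ranges: [-2.91, 2.91], [-0.82, 2.16], [0.22, 2.67], [-1.22, 4.37], [0.12, 2.79], [-3.08, 3.08]. Speed limits (rad/s): [1.89, 1.89, 2.57, 3.01, 3.01, 3.01].

INTERFACE

Orientations are given as a 3x3 rotation matrix whose columns are the frame's x, y, z axes.
In Python, from bench import r gives the robot as it stands.
- The arm moves only by the tool send_rows, never from a script. Its argument "plan" is a list of rows, each an object with "slide": the shift along the world's x, y, z in cm, a list of three; "rot": the turn, a rotation vector about the world's x, y, z in degrees, a list of three; "claw": the finger opening in cm, from 0 to 9.12. A call has 1 to 12 rows; each row shifts and turns the pose as measured when the row begins; what a row does not reach is not made up. A row lasts 1/8 s, in which the tool goes at most 62.5 mm and 10.7 degrees, less where a joint would pass 70% of its speed; a pose out of reach is approached as far as the arm can. A call with a gripper value outside its range is refused whole. The fingers move at their own pace and stop on an object; the grip force is fixed at half the most. Time passes only in rows, so rows that do not move let the fingers close. It gives the time, the measured TCP pose, the force and the opening at its end, in the units of the state.
- r.get_obs(): the state, without advancing time (a new reading comes with each control period).
- r.read_camera(name): name is "side" or "top" or "wrist"; returns a dict with "image" (400x640x3 uint8, blue, green, red), "K" (3x3 intrinsics, pixels), "R" (3x3) and "t" (3): a world point X has camera coordinates R X + t; the wrist camera has in their place "tool_from_camera" (4x4, takes a point from camera to tool coordinates, whose origin is the TCP and whose axes are the flange's). Camera axes: x right, y down, z forward; pixel columns grow to the right and rows downward; lengths in m; the calibration is good to about 2 mm. A picture is of the moment at which its call begins: read the wrist's pose just before it. There is no depth.
- r.finish_job(): hands the job in, once; it reports no verdict.
The state is a dict: "clock": time; "joint_pos": joint angles; "qd": joint speeds; "effort": joint torques, N m; "tool_pos": TCP position; "tool_rot": TCP orientation; "wrist_force": force on the tool from outside, world axes, zero at the start; "wrist_torque": the same for the moment, N m; "finger_gap": finger opening in m.
Only numpy, scipy, OpenCV 4.12 (cv2) and the standard library are available. Lean on these libraries where they do the work, as an engineer would, in place of code of your own. Each camera call takes 0.05 s, during which the arm holds its last target. There are 200 camera calls.

## Working session

There is one attempt and no reset: what is moved stays moved. The work goes in short steps, Python scripts to look and compute and a tool call to move; the robot and the scene stay as the last step left them, time stands still between calls to the robot, and variables do not carry over. Pictures are saved under pics/ and viewed, about 8 in all and at most 12, crops included, and the job is handed in when it is done.

Besides the shell and the picture viewer there is one more tool, called after "Request:" as name(argument=value, ...) on one line, values as JSON. send_rows: Moves the arm, as the interface text tells. Its arguments: {"type":"object","properties":{"plan":{"type":"array","items":{"type":"object","properties":{"slide":{"type":"array","items":{"type":"number"}},"rot":{"type":"array","items":{"type":"number"}},"claw":{"type":"number"}}}}},"required":["plan"]}

```bash
mkdir -p pics; ls; python3 - <<'E'
from bench import r
import cv2
o=r.get_obs();print(o['clock'],o['tool_pos'],o['tool_rot'],o['finger_gap'])
for n in('top','side'):
    c=r.read_camera(n);cv2.imwrite(f'pics/{n}0.png',c['image']);print(n,c['K'],c['R'],c['t'])
E
```

```text
pics
0.0 [ 0.18987687 -0.59504495  0.2133348 ] [[ 9.52695276e-01  3.03927031e-01 -2.67044622e-04]
 [ 3.03927126e-01 -9.52694493e-01  1.22652401e-03]
 [ 1.18361859e-04 -1.24966573e-03 -9.99999212e-01]] 0.09121978936030427
top [[427.59717591   0.         317.7892495 ]
 [  0.         427.59717591 204.13727482]
 [  0.           0.           1.        ]] [[-0.0034811  -0.99997039 -0.00686253]
 [-0.99898105  0.00378629 -0.04497246]
 [ 0.04499711  0.00669898 -0.99896466]] [-0.08847548  0.61158084  1.10582682]
side [[366.93751351   0.         318.52928591]
 [  0.         366.93751351 207.23097621]
 [  0.           0.           1.        ]] [[-0.89506054 -0.44549854  0.0199421 ]
 [-0.31608184  0.60223133 -0.73308232]
 [ 0.31457735 -0.66245639 -0.6798475 ]] [0.4955543  0.28549856 0.86290472]
```

View pics/top0.png

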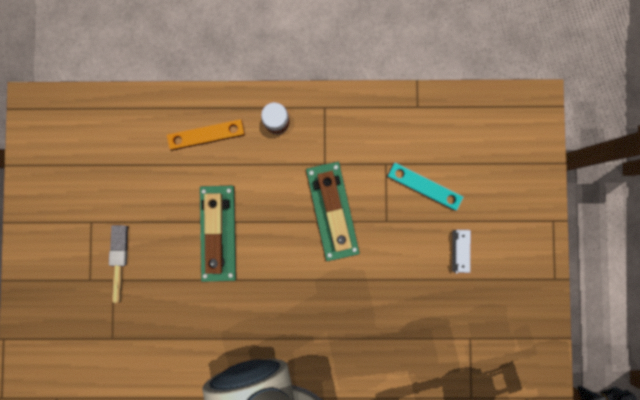

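View pics/side0.png

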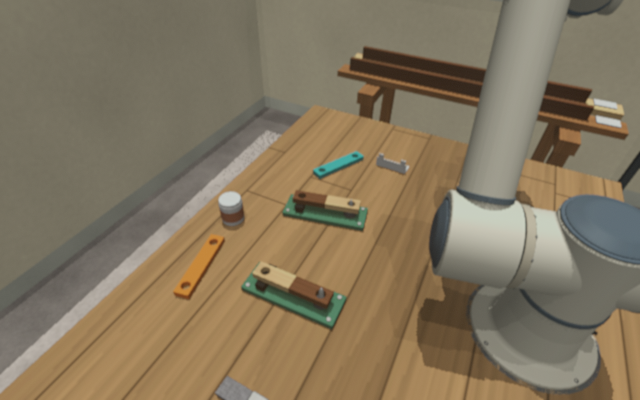

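Two candidates in the top view. The left stand at about (217,233) has its pale end at the rest (212,203) and its dark end at the pin (213,264). The right stand at about (332,211) has its dark end at the rest (327,182) and its pale end at the pin (341,240). The right one fits the description; the orange and turquoise bars are decoys. I'll confirm in a crop.

```bash
cat > h.py <<'E'
import numpy as np
def pix2w(K,R,t,u,v,z):
    d=R.T@np.linalg.solve(K,[u,v,1]); c=-R.T@t
    return c+d*(z-c[2])/d[2]
def wcam(c,o):  # wrist camera as world R,t
    T=np.eye(4);T[:3,:3]=o['tool_rot'];T[:3,3]=o['tool_pos']
    M=np.linalg.inv(T@c['tool_from_camera']);return M[:3,:3],M[:3,3]
E
python3 - <<'E'
from bench import r
from h import *
import cv2
c=r.read_camera('top')
im=c['image'][150:290,190:370]
cv2.imwrite('pics/crop1.png',cv2.resize(im,None,fx=4.4,fy=4.2,interpolation=cv2.INTER_CUBIC))
for n,u,v,z in[('darkhole',327,182,.058),('palehole',341,240,.058),('pinL',213,264,.058),('holeL',212,203,.058)]:print(n,pix2w(c['K'],c['R'],c['t'],u,v,z).round(3))
E
```

```text
darkhole [ 0.665 -0.114  0.058]
palehole [ 0.519 -0.149  0.058]
pinL [0.46  0.172 0.058]
holeL [0.613 0.175 0.058]
```

View pics/crop1.png

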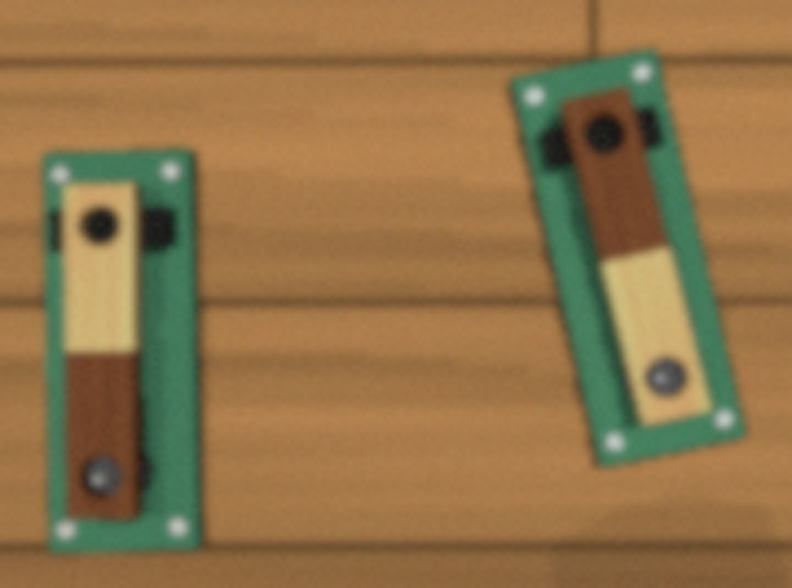

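Confirmed: on the right stand the dark hole (604,133 in the crop) is over the rest and the pale hole (666,377) is on the pin. The measured hole spacing is 150 mm, which matches. Next I'll go above mid-bar at about (0.592, -0.131), with yaw 13.5°.

Request:
send_rows(plan=[{"slide": [3.4,3.9,0],"rot": [0,0,-0.4],"claw": 9},{"slide": [3.4,3.9,0],"rot": [0,0,-0.4],"claw": 9},{"slide": [3.4,3.9,0],"rot": [0,0,-0.4],"claw": 9},{"slide": [3.4,3.9,0],"rot": [0,0,-0.4],"claw": 9},{"slide": [3.4,3.9,0],"rot": [0,0,-0.4],"claw": 9},{"slide": [3.4,3.9,0],"rot": [0,0,-0.4],"claw": 9},{"slide": [3.4,3.9,0],"rot": [0,0,-0.4],"claw": 9},{"slide": [3.4,3.9,0],"rot": [0,0,-0.4],"claw": 9},{"slide": [3.4,3.9,0],"rot": [0,0,-0.4],"claw": 9},{"slide": [3.4,3.9,0],"rot": [0,0,-0.4],"claw": 9},{"slide": [3.4,3.9,0],"rot": [0,0,-0.4],"claw": 9},{"slide": [0,0,0],"rot": [0,0,0],"claw": 9}])

```text
clock: 1.65
tool_pos: [0.5727, -0.1507, 0.2114]
tool_rot: [[0.974, 0.225, -0.001], [0.225, -0.974, 0.002], [-0.0, -0.002, -1.0]]
wrist_force: [0.2, -0.2, -1.0]
finger_gap: 0.0901
```

```bash
python3 - <<'E'
from bench import r
from h import *
import cv2
o=r.get_obs();c=r.read_camera('wrist');cv2.imwrite('pics/w1.png',c['image'])
R,t=wcam(c,o);np.savez('w1.npz',K=c['K'],R=R,t=t)
print(o['clock'],o['tool_pos'],np.degrees(np.arctan2(o['tool_rot'][1,0],o['tool_rot'][0,0])),o['joint_pos'])
for P in[(.519,-.149,.058),(.665,-.114,.058)]:
    p=c['K']@(R@np.array(P)+t);print(p[:2]/p[2])
E
```

```text
1.65 [ 0.57270942 -0.15070112  0.2114371 ] 13.011381831339449 [-0.35908008  0.45036166  1.43119243  0.00169115  1.26167707  0.98410952]
[306.33825476 234.03757699]
[303.33012113  84.09505707]
```

View pics/w1.png

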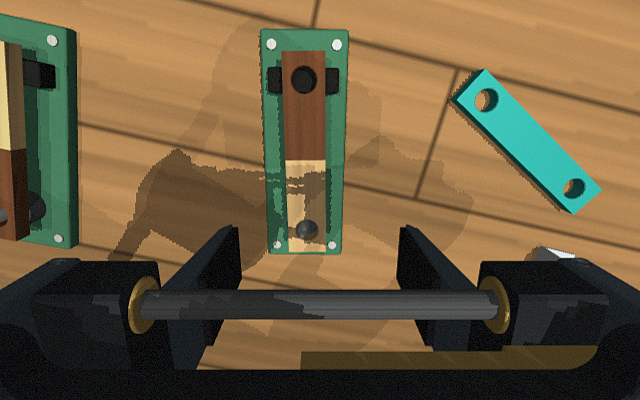

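The wrist view shows the dark hole at (303.5,79.5) over the rest, the pin tip and pale hole at (307,229), and the board screws at (272,44), (337,44), (277,245) and (332,245).

```bash
python3 - <<'E'
from h import *
d=np.load('w1.npz')
f=lambda u,v,z:pix2w(d['K'],d['R'],d['t'],u,v,z)
D=f(303.5,79.5,.058);e1=f(304.5,158,.058)
print('dark',D,'seam',e1)
print('pale',f(307,230,.058),'pin',f(307,229,.076))
s=[f(u,v,.018) for u,v in[(272,44),(337,44),(277,245),(332,245)]]
a=(s[0]+s[1])/2-(s[2]+s[3])/2
print('stand axis',np.degrees(np.arctan2(a[1],a[0])),np.linalg.norm(a),np.linalg.norm(s[0]-s[1]))
# lateral edges
print(f(283,110,.058),f(325,110,.058))
E
```

```text
dark [ 0.66894758 -0.11330269  0.058     ] seam [ 0.5978933  -0.12976898  0.058     ]
pale [ 0.52366188 -0.14869045  0.058     ] pin [ 0.53200642 -0.14753201  0.076     ]
stand axis 12.321609580162946 0.2211453041247815 0.06554899310479344
[ 0.63800951 -0.10013223  0.058     ] [ 0.64700426 -0.13893673  0.058     ]
```

Request:
send_rows(plan=[{"slide": [2.3,2.0,-2],"rot": [0,0,0.4],"claw": 9},{"slide": [0,0,-4],"rot": [0,0,0],"claw": 9},{"slide": [0,0,-4],"rot": [0,0,0],"claw": 9}])

```text
clock: 2.08
tool_pos: [0.5956, -0.1344, 0.1118]
tool_rot: [[0.973, 0.23, 0.004], [0.23, -0.973, -0.001], [0.003, 0.002, -1.0]]
wrist_force: [-0.0, -0.8, -0.7]
finger_gap: 0.0898
```

Request:
send_rows(plan=[{"slide": [0,0.3,-3],"rot": [0,0,0],"claw": 9},{"slide": [0,0,-3],"rot": [0,0,0],"claw": 9},{"slide": [0,0,-1],"rot": [0,0,0],"claw": 9},{"slide": [0,0,0],"rot": [0,0,0],"claw": 9}])

```text
clock: 2.58
tool_pos: [0.5918, -0.1345, 0.0377]
tool_rot: [[0.974, 0.226, -0.002], [0.226, -0.974, 0.0], [-0.002, -0.001, -1.0]]
wrist_force: [0.9, -0.4, -0.8]
finger_gap: 0.0902
```

Request:
send_rows(plan=[{"slide": [0.4,0.3,-0.7],"rot": [0,0,0.3],"claw": 9},{"slide": [0,0,0],"rot": [0,0,0],"claw": 7},{"slide": [0,0,0],"rot": [0,0,0],"claw": 5},{"slide": [0,0,0],"rot": [0,0,0],"claw": 3},{"slide": [0,0,0],"rot": [0,0,0],"claw": 3},{"slide": [0,0,0],"rot": [0,0,0],"claw": 3},{"slide": [0,0,0],"rot": [0,0,0],"claw": 3},{"slide": [0,0,0],"rot": [0,0,0],"claw": 3}])

```text
clock: 3.58
tool_pos: [0.5978, -0.1322, 0.0336]
tool_rot: [[0.973, 0.231, 0.003], [0.231, -0.973, -0.001], [0.003, 0.002, -1.0]]
wrist_force: [-0.3, 0.5, 0.0]
finger_gap: 0.04
```

Gripped, with the opening at 40 mm. Next I'll lift.

Request:
send_rows(plan=[{"slide": [0,0,1],"rot": [0,0,0],"claw": 3},{"slide": [0,0,2],"rot": [0,0,0],"claw": 3},{"slide": [0,0,3],"rot": [0,0,0],"claw": 3},{"slide": [0,0,3],"rot": [0,0,0],"claw": 3},{"slide": [0,0,3],"rot": [0,0,0],"claw": 3},{"slide": [0,0,0],"rot": [0,0,0],"claw": 3},{"slide": [0,0,0],"rot": [0,0,0],"claw": 3}])

```text
clock: 4.45
tool_pos: [0.5966, -0.1319, 0.1595]
tool_rot: [[0.973, 0.231, 0.002], [0.231, -0.973, -0.001], [0.002, 0.002, -1.0]]
wrist_force: [0.2, -0.5, -2.2]
finger_gap: 0.0396
```

```bash
python3 - <<'E'
from bench import r
from h import *
import cv2
o=r.get_obs();c=r.read_camera('wrist');cv2.imwrite('pics/w2.png',c['image'])
R,t=wcam(c,o);np.savez('w2.npz',K=c['K'],R=R,t=t,p=o['tool_pos'],rot=o['tool_rot'])
print(o['tool_pos'],o['finger_gap'],c['tool_from_camera'].round(3))
c=r.read_camera('top');cv2.imwrite('pics/t2.png',cv2.resize(c['image'][150:270,280:380],None,fx=6,fy=5,interpolation=cv2.INTER_CUBIC))
E
```

```text
[ 0.59661437 -0.13188713  0.1594976 ] 0.03956381202367821 [[ 0.001 -0.956 -0.293  0.084]
 [ 1.     0.001 -0.001 -0.   ]
 [ 0.001 -0.293  0.956 -0.169]
 [ 0.     0.     0.     1.   ]]
```

View pics/w2.png

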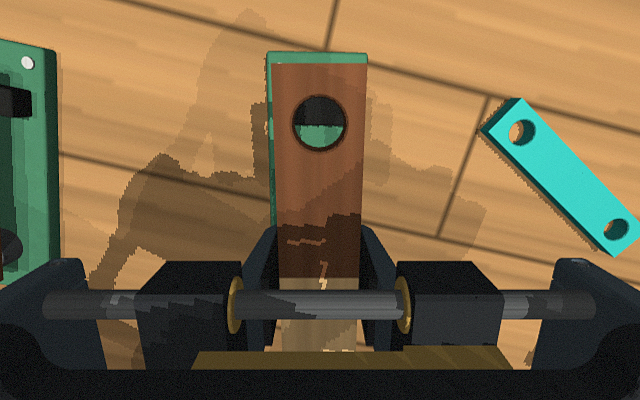

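The bar is held straight and clear of the pin, with its dark hole at (320,123). Next is the +180° turn about z.

Request:
send_rows(plan=[{"slide": [0,0,0],"rot": [0,0,10],"claw": 3},{"slide": [0,0,0],"rot": [0,0,10],"claw": 3},{"slide": [0,0,0],"rot": [0,0,10],"claw": 3},{"slide": [0,0,0],"rot": [0,0,10],"claw": 3},{"slide": [0,0,0],"rot": [0,0,10],"claw": 3},{"slide": [0,0,0],"rot": [0,0,10],"claw": 3},{"slide": [0,0,0],"rot": [0,0,10],"claw": 3},{"slide": [0,0,0],"rot": [0,0,10],"claw": 3},{"slide": [0,0,0],"rot": [0,0,10],"claw": 3},{"slide": [0,0,0],"rot": [0,0,10],"claw": 3}])

```text
clock: 5.8
tool_pos: [0.5915, -0.1304, 0.1485]
tool_rot: [[-0.447, 0.894, -0.013], [0.894, 0.447, -0.005], [0.001, -0.014, -1.0]]
wrist_force: [-0.6, 0.5, -0.8]
finger_gap: 0.0396
```

Request:
send_rows(plan=[{"slide": [0,0,0],"rot": [0,0,10],"claw": 3},{"slide": [0,0,0],"rot": [0,0,10],"claw": 3},{"slide": [0,0,0],"rot": [0,0,10],"claw": 3},{"slide": [0,0,0],"rot": [0,0,10],"claw": 3},{"slide": [0,0,0],"rot": [0,0,10],"claw": 3},{"slide": [0,0,0],"rot": [0,0,10],"claw": 3},{"slide": [0,0,0],"rot": [0,0,10],"claw": 3},{"slide": [0,0,0],"rot": [0,0,0],"claw": 3}])

```text
clock: 6.8
tool_pos: [0.5873, -0.1291, 0.14]
tool_rot: [[-0.988, -0.155, -0.012], [-0.155, 0.988, -0.017], [0.015, -0.014, -1.0]]
wrist_force: [-0.0, -0.4, -0.7]
finger_gap: 0.0397
```

Request:
send_rows(plan=[{"slide": [0.8,-0.2,0],"rot": [1,-0.7,3.6],"claw": 3},{"slide": [0,0,0],"rot": [0,0,0],"claw": 3},{"slide": [0,0,0],"rot": [0,0,0],"claw": 3}])

```text
clock: 7.18
tool_pos: [0.5944, -0.1308, 0.1385]
tool_rot: [[-0.979, -0.205, -0.003], [-0.205, 0.979, 0.001], [0.002, 0.002, -1.0]]
wrist_force: [-0.5, 0.3, -1.2]
finger_gap: 0.0401
```

```bash
python3 - <<'E'
from bench import r
from h import *
import cv2
o=r.get_obs();c=r.read_camera('wrist');cv2.imwrite('pics/w3.png',c['image'])
R,t=wcam(c,o);np.savez('w3.npz',K=c['K'],R=R,t=t)
print(o['tool_pos'],o['tool_rot'].round(3))
d=np.load('w2.npz')
P=pix2w(d['K'],d['R'],d['t'],320,123,d['p'][2]+.0244)
h=d['rot'].T@(P-d['p']);print('hole in tool',h,'world now',o['tool_rot']@h+o['tool_pos'])
E
```

```text
[ 0.59436433 -0.13075227  0.13848666] [[-0.979 -0.205 -0.003]
 [-0.205  0.979  0.001]
 [ 0.002  0.002 -1.   ]]
hole in tool [ 0.07451584  0.0003346  -0.02425126] world now [ 0.52143119 -0.14576386  0.162905  ]
```

View pics/w3.png

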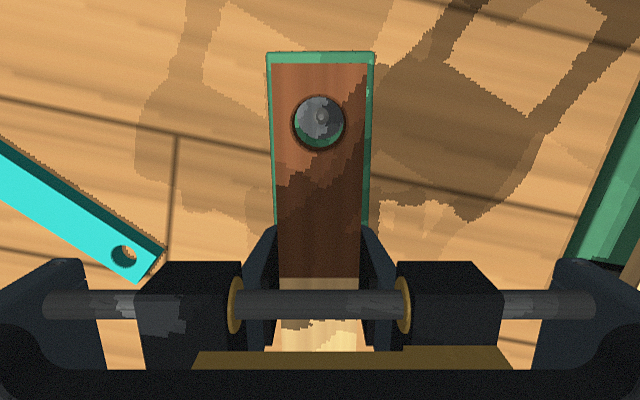

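Through the dark hole at (319,123) I can see the pin. I'll enlarge that area.

```bash
python3 - <<'E'
import cv2
im=cv2.imread('pics/w3.png')[85:160,270:370]
cv2.imwrite('pics/w3c.png',cv2.resize(cv2.convertScaleAbs(im,alpha=1.8),None,fx=8,fy=8,interpolation=cv2.INTER_CUBIC))
E
```

```text
(no output)
```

View pics/w3c.png

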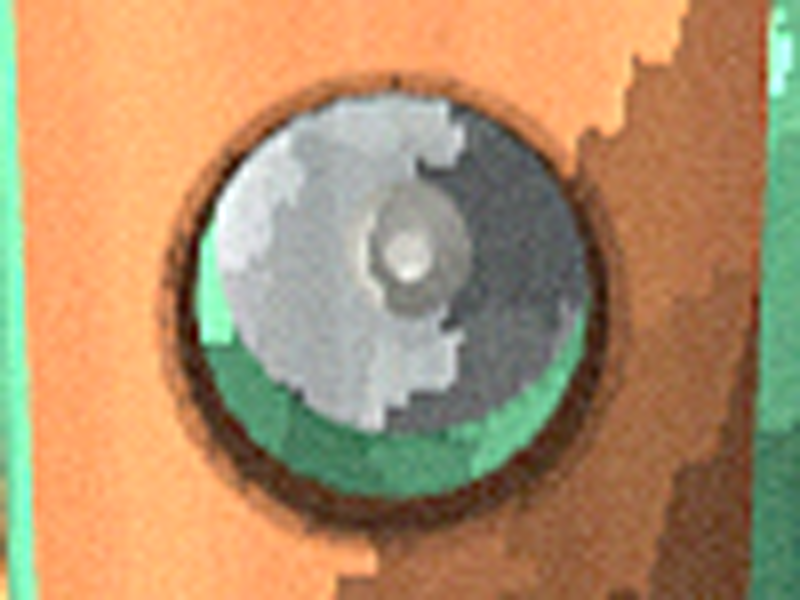

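The pin tip is at (321,117) and the hole's upper rim is centred at (319,122.8).

```bash
python3 - <<'E'
from h import *
d=np.load('w3.npz');f=lambda u,v,z:pix2w(d['K'],d['R'],d['t'],u,v,z)
p=f(321,116.9,.076);h=f(319,122.8,.1385+.0244)
print('pin',p,'hole',h,'move',p-h)
E
```

```text
pin [ 0.52321441 -0.14349866  0.076     ] hole [ 0.52235434 -0.14544682  0.1629    ] move [ 0.00086007  0.00194816 -0.0869    ]
```

Request:
send_rows(plan=[{"slide": [0.1,0.2,-2],"rot": [0,0,0.5],"claw": 3},{"slide": [0,0,-2],"rot": [0,0,0],"claw": 3},{"slide": [0,0,0],"rot": [0,0,0],"claw": 3}])

```text
clock: 7.6
tool_pos: [0.5951, -0.1284, 0.0979]
tool_rot: [[-0.978, -0.209, -0.003], [-0.209, 0.978, 0.001], [0.002, 0.001, -1.0]]
wrist_force: [-0.2, -0.7, -1.1]
finger_gap: 0.0399
```

Request:
send_rows(plan=[{"slide": [0.1,0,-1.5],"rot": [0,0,0],"claw": 3},{"slide": [0,0,-1.5],"rot": [0,0,0],"claw": 3},{"slide": [0,0,0],"rot": [0,0,0],"claw": 3}])

```text
clock: 7.98
tool_pos: [0.5966, -0.1285, 0.0671]
tool_rot: [[-0.978, -0.208, -0.001], [-0.208, 0.978, 0.0], [0.001, 0.0, -1.0]]
wrist_force: [0.1, -0.2, -0.5]
finger_gap: 0.0399
```

Request:
send_rows(plan=[{"slide": [0,0,-1],"rot": [0,0,0],"claw": 3},{"slide": [0,0,-1],"rot": [0,0,0],"claw": 3},{"slide": [0,0,-0.8],"rot": [0,0,0],"claw": 3},{"slide": [0,0,0],"rot": [0,0,0],"claw": 3}])

```text
clock: 8.48
tool_pos: [0.5968, -0.1286, 0.0374]
tool_rot: [[-0.978, -0.208, -0.001], [-0.208, 0.978, -0.0], [0.001, 0.0, -1.0]]
wrist_force: [-0.5, -1.0, -0.1]
finger_gap: 0.0398
```

Request:
send_rows(plan=[{"slide": [0,0,-0.3],"rot": [0,0,0],"claw": 3},{"slide": [0,0,0],"rot": [0,0,0],"claw": 3},{"slide": [0,0,0],"rot": [0,0,0],"claw": 3}])

```text
clock: 8.85
tool_pos: [0.5972, -0.1287, 0.0347]
tool_rot: [[-0.978, -0.208, -0.0], [-0.208, 0.978, -0.0], [0.0, -0.0, -1.0]]
wrist_force: [-0.1, -0.1, -1.1]
finger_gap: 0.0397
```

About 1 mm above home, so I'll release and retreat upwards.

Request:
send_rows(plan=[{"slide": [0,0,-0.1],"rot": [0,0,0],"claw": 3},{"slide": [0,0,0],"rot": [0,0,0],"claw": 6},{"slide": [0,0,0],"rot": [0,0,0],"claw": 9},{"slide": [0,0,0],"rot": [0,0,0],"claw": 9},{"slide": [0,0,0],"rot": [0,0,0],"claw": 9},{"slide": [0,0,2],"rot": [0,0,0],"claw": 9},{"slide": [0,0,4],"rot": [0,0,0],"claw": 9},{"slide": [0,0,4],"rot": [0,0,0],"claw": 9},{"slide": [0,0,4],"rot": [0,0,0],"claw": 9},{"slide": [0,0,4],"rot": [0,0,0],"claw": 9},{"slide": [0,0,0],"rot": [0,0,0],"claw": 9},{"slide": [0,0,0],"rot": [0,0,0],"claw": 9}])

```text
clock: 10.35
tool_pos: [0.5961, -0.1284, 0.219]
tool_rot: [[-0.978, -0.208, -0.001], [-0.208, 0.978, -0.0], [0.001, 0.0, -1.0]]
wrist_force: [0.0, 0.3, 0.1]
finger_gap: 0.09
```

```bash
python3 - <<'E'
from bench import r
from h import *
import cv2
o=r.get_obs();c=r.read_camera('wrist')
R,t=wcam(c,o);np.savez('w4.npz',K=c['K'],R=R,t=t);print(o['clock'],o['tool_pos'])
s=r.read_camera('side')['image'][170:330,230:390]
cv2.imwrite('pics/f.png',np.hstack([c['image'][:,100:500],cv2.resize(s,(400,400),interpolation=cv2.INTER_CUBIC)]))
E
```

```text
10.35 [ 0.59611198 -0.12836204  0.21899068]
```

View pics/f.png

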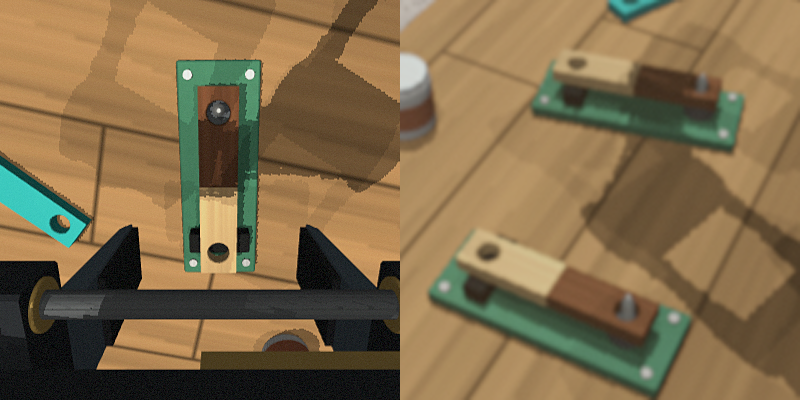

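The picture shows the dark hole on the pin at (218,112) in the left panel and the bare hole at (218,253), centred over the rubber rest. In the right panel the bar lies level and the other arm is untouched. I'll check the numbers, then hand in.

```bash
python3 - <<'E'
from bench import r
from h import *
d=np.load('w4.npz');f=lambda u,v,z:pix2w(d['K'],d['R'],d['t'],u,v,z)
a=f(318,112,.058);b=f(318,253,.058);print('dark',a,'bare',b,np.linalg.norm(a-b),'tip',f(318.5,110.5,.076))
print(r.get_obs()['qd'].round(3));print(r.finish_job())
E
```

```text
dark [ 0.52526556 -0.14352065  0.058     ] bare [ 0.67248587 -0.11222703  0.058     ] 0.15050949896935872 tip [ 0.52333721 -0.14344883  0.076     ]
[-0.     0.006  0.002 -0.001  0.001 -0.001]
the job is handed in; nothing more can be done
None
```

I lifted the arm with the bare end on the pin (the right-hand stand), turned it 180° and refitted it on the same pin by its dark hole. Then I released it, backed the gripper clear and handed the job in at about 10.4 s; no verdict was reported.

- **Fit on the pin:** the dark hole measured about 2 mm from the pin axis, against a 10 mm limit.
- **Fully home:** the side view shows the arm level on the collar and rest. With the resting height assumed, the hole spacing comes out at 150.5 mm (150 given). I did not measure its height directly.
- **Bare end:** the wrist view shows the bare hole centred over the rubber rest.
- **Other arm:** it looked unmoved in the final side view, though I did not measure its position again.

No checks failed. The only disagreement was 4–8 mm between early estimates of the pin and hole positions. I settled it with a close look down through the hole before lowering.

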